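Draw the guarded transit bolt with the hooked rod

TASK

Unlock the transit bolt under the clear guard, out of reach of the fingers: take the rod with the hooked end (not the straight one), reach it in through the guard's open front, hook it behind the bolt's upright pin and draw the bolt towards the open front as far as it goes. Move the bolt only with the rod. Then lay the hooked rod down flat on the bench, off the guard.

Things in the scene. Friction and masses are not known exactly. Their poses are not given: they have to be found in the camera images.
- hook_rod: Hooked rod, loose, 0.1 kg, lying flat: ribbed aluminium handle 90 x 18 x 24 mm high, 8 mm brass rod bent to an L at its tip. Origin: handle centre, 12 mm above the bench. x along the rod to the hook, y to the side the hook points to, z up. The rod's axis (y = z = 0) runs to x = 170 mm; there the hook, 8 mm thick, turns level along +y, ending at y = 36 mm. It balances 20 mm ahead of the origin.
- plain_rod: Bystander: loose straight rod with the same handle (90 x 18 x 24 mm) and the same 8 mm brass rod out to x = 170 mm, but no hook. Origin: handle centre; x along the rod. The two rods may lie in either place.
- guard: Guard, fixed: dark plinth 120 deep (x) x 150 wide (y) x 34 mm high; on it thin metal side and back walls and a clear roof. Origin under its centre, on the bench; x points to the closed back, the open front is at x = -60 mm. Inside: y -71 to 71 mm, z 34 to 96 mm, back wall at x = 56 mm. Roof top with screws z = 103 mm. A channel and keeper for the bolt, along y = 0, rise to z = 58 mm at most.
- bolt: Steel bolt in the guard: 10 mm round bar lying along guard x at y = 0 (top at z = 47 mm), with an upright 10 mm round pin rising to z = 80 mm. Origin: pin axis at z = 66 mm, the height to hook it; axes as the guard's. It slides only along guard x: pin at x = 0 shut, x = -45 mm at its stop, fully drawn; starts 0 to 8 mm drawn. Takes 2 to 3 N, stays where left.

How it is judged:
By the outcome, as a careful person would: the job done as asked, in the order asked, and still so for the second after the job is handed in, with the robot touching nothing.
It also fails if it takes over 64 s, if anything falls off the work surface, if the arm or the gripper's body presses on something with over 40 N, if the wrist force passes 120 N, or if a joint passes its speed limit or range.

ROBOT

A 7-joint arm with a two-finger parallel gripper is mounted at the origin on a cart in front of the work surface, level with it; the furniture and walls round the work are solid. World frame = base frame: x ahead of the robot, y to its left, z up, the work surface at z = 0. Lengths are in m, angles in rad, forces in N, time in s.
With the tool pointing down it reaches from about 0.4 to 0.875 m from the base axis. Payload 19.3 kg.
Tool frame: the origin (TCP) lies at the very end of the fingers, on their centre line; the grasp point (between the pads) lies 19 mm behind it; z points along the fingers, y is the line along which they close (so a half turn about z gives the same grasp; the last joint's range is limited). The gripper opens to 85 mm and grips with 20 to 120 N. Pads are 22 mm wide; open, the fingers measure 114 mm over their backs; the gripper's body (76 mm by 85 mm) begins 54 mm behind the grasp point. The pads swing forward as they close: fully open they stand 13 mm farther back than shut.
Start: joints at [1.252, 0.521, -0.036, 1.599, 0.021, 1.021, -0.113], TCP at [0.154, -0.606, 0.231] pointing down, gripper open.
Joint ranges: [-2.91, 2.91], [-0.3, 2.13], [-1.5, 1.42], [0.17, 2.43], [-1.26, 4.41], [0.16, 1.93], [-2.52, 2.52]. Speed limits (rad/s): [1.89, 1.89, 2.39, 2.39, 3.01, 3.01, 3.01].

INTERFACE

Orientations are given as a unit quaternion [w, x, y, z].
In Python, from workcell import * gives the robot as it stands.
- The arm moves only by the tool drive_tool, never from a script. Its argument "steps" is a list of rows, each an object with "dp": the shift along the world's x, y, z in m, a list of three; "turn": the turn about the world's z in degrees. A call has 1 to 8 rows; each row shifts and turns the commanded pose from where the row before left it; what a row does not reach is not made up. A row lasts 1/12 s, in which the tool goes at most 41.7 mm and 7.16 degrees, less where a joint would pass 70% of its speed; a pose out of reach is approached as far as the arm can. A call with a gripper value outside its range is refused whole. "jaw" is the opening, from 0 (shut) to 1 (fully open), set as the call begins (left out, the last holds). The fingers move at their own pace and stop on an object; "grip_force" is the grip in N (left out, the last holds). Time passes only in rows, so rows that do not move let the fingers close. It gives the time, the measured TCP pose, the force, the opening and the grip force at its end, in the units of the state.
- get_obs(): the state, without advancing time (a new reading comes with each control period).
- grab_frame(name): name is "scene" or "top" or "wrist"; returns a dict with "color" (480x640x3 uint8, blue, green, red), "z_map" (480x640 float32, m along the optical axis (not along the pixel's ray), 0 where there is no reading), "K" (3x3 intrinsics, pixels), "dist" ([k1, k2, p1, p2, k3] as OpenCV has them; the pictures are not rectified), "extrinsics" (4x4, takes a point from camera to world coordinates). Camera axes: x right, y down, z forward; pixel columns grow to the right and rows downward; lengths in m; the calibration is good to about 2 mm. A picture is of the moment at which its call begins.
- finish_job(): hands the job in; it is judged then, once.
The state is a dict: "time": time; "q": joint angles; "joint_velocities": joint speeds; "tau": joint torques, N m; "position": TCP position; "tool_rot": TCP orientation; "ft_force": force on the tool from outside, world axes, zero at the start; "torque": the same for the moment, N m; "finger_gap": finger opening in m; "gripper_force": force on a finger pad.
Only numpy, scipy, OpenCV 4.12 (cv2) and the standard library are available. Lean on these libraries where they do the work, as an engineer would, in place of code of your own. Each camera call takes 0.05 s, during which the arm holds its last target. There are 200 camera calls.

## Working session

There is one attempt and no reset: what is moved stays moved. The work goes in short steps, Python scripts to look and compute and a tool call to move; the robot and the scene stay as the last step left them, time stands still between calls to the robot, and variables do not carry over. Pictures are saved under pics/ and viewed, at most 10 in all, crops included, and the job is handed in when it is done.

Besides the shell and the picture viewer there is one more tool, called after "Request:" by a JSON object that holds its "fn" and its "kwargs", one argument or row to a line. drive_tool: Moves the arm, as the interface text tells. Its arguments: {"type":"object","properties":{"steps":{"type":"array"},"jaw":{"type":"number"},"grip_force":{"type":"number"}},"required":["steps"]}

```bash
mkdir -p pics; ls
python3 - <<'E'
from workcell import *
import cv2,numpy as np
o=get_obs();print(o['time'],o['position'],o['tool_rot'],o['finger_gap'])
for n in("scene","top"):
    f=grab_frame(n);cv2.imwrite(f'pics/{n}0.png',f['color']);np.savez(f'{n}0.npz',**f)
    print(n,f['K'].tolist(),f['dist'],np.round(f['extrinsics'],3).tolist())
E
```

```text
pics
0.0 [ 0.15377715 -0.60542807  0.23072918] [-5.69000122e-04  9.92270647e-01  1.24091193e-01 -1.22698573e-04] 0.08527656749951146
scene [[531.0882753565564, 0.0, 318.7108918768076], [0.0, 531.0882753565564, 237.08566768759192], [0.0, 0.0, 1.0]] [-0.16268764  0.          0.          0.          0.        ] [[-0.777, -0.412, 0.476, 0.138], [-0.63, 0.529, -0.569, 0.266], [-0.017, -0.742, -0.67, 0.648], [0.0, 0.0, 0.0, 1.0]]
top [[520.0022459035615, 0.0, 324.8186946392786], [0.0, 520.0022459035615, 239.45767854893717], [0.0, 0.0, 1.0]] [0.02484912 0.         0.         0.         0.        ] [[0.015, -0.984, 0.179, 0.402], [-1.0, -0.018, -0.015, -0.245], [0.018, -0.179, -0.984, 0.897], [0.0, 0.0, 0.0, 1.0]]
```

View pics/top0.png

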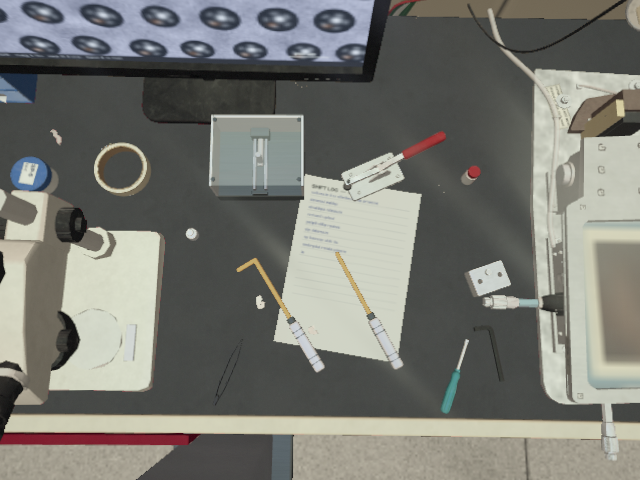

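View pics/scene0.png

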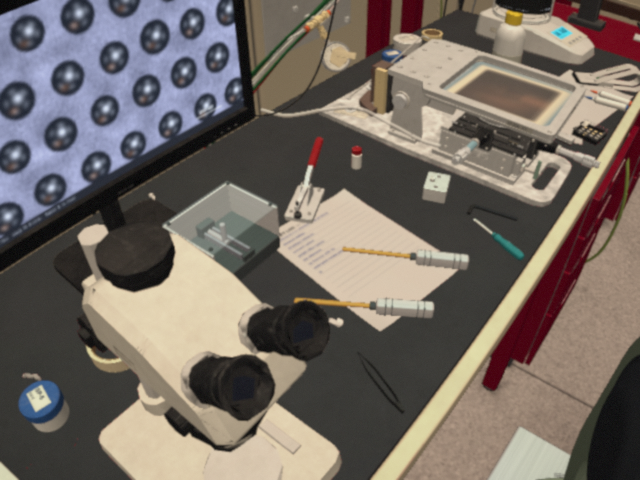

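```bash
cat > h.py <<'E'
import cv2,numpy as np
def rays(f,px):
    u=cv2.undistortPoints(np.float64(px).reshape(-1,1,2),f['K'],f['dist']).reshape(-1,2)
    E=f['extrinsics'];return E[:3,3],np.c_[u,np.ones(len(u))]@E[:3,:3].T
def plane(f,px,z):
    c,d=rays(f,px);return c+d*((z-c[2])/d[:,2])[:,None]
def cloud(f):
    v,u=np.mgrid[:480,:640];c,d=rays(f,np.c_[u.ravel(),v.ravel()])
    return (c+d*f['z_map'].reshape(-1,1)).reshape(480,640,3)
E
python3 - <<'E'
from h import *
t=np.load('top0.npz');s=np.load('scene0.npz')
a=cv2.resize(t['color'][100:220,190:330],None,fx=4,fy=4,interpolation=2)
b=cv2.resize(s['color'][175:280,155:295],None,fx=4,fy=4,interpolation=2)
b=cv2.resize(b,(560,420));cv2.imwrite('pics/g_top.png',a);cv2.imwrite('pics/g_sc.png',b)
P=cloud(t);z=P[...,2]
print('bench',np.median(z[280:400,170:230]))
m=np.zeros((480,640),np.uint8);m[300:385,270:340]=((z>.012)&(z<.04))[300:385,270:340]
q=P[m>0];print('handle n',len(q),np.percentile(q[:,2],[50,95]))
c=cv2.findContours(m,0,1)[0];c=max(c,key=cv2.contourArea);r=cv2.minAreaRect(c);print(r)
box=cv2.boxPoints(r);w=plane(t,box,.024 );print(np.round(w,4).tolist(),np.linalg.norm(np.diff(w,axis=0),axis=1),plane(t,[r[0]],.02))
hsv=cv2.cvtColor(t['color'],cv2.COLOR_BGR2HSV)
bm=cv2.inRange(hsv,(10,90,90),(35,255,255));bm[:235]=0;bm[330:]=0;bm[:,:230]=0;bm[:,400:]=0
n,l,st,ce=cv2.connectedComponentsWithStats(bm)
for i in range(1,n):
    if st[i,4]>20:
        print(st[i],ce[i])
        v,u=np.where(l==i)
        W=plane(t,np.c_[u,v],.012);np.save(f'br{st[i,0]}.npy',W)
        print('x range',W[:,0].min(),W[:,0].max(),'y',W[:,1].min(),W[:,1].max())
E
```

```text
bench 6.916138889034862e-06
handle n 746 [0.02308627 0.02607491]
((298.98529052734375, 334.3088073730469), (82.49081420898438, 10.975909233093262), 59.03623962402344)
[[0.4537, -0.1732, 0.024], [0.4634, -0.1886, 0.024], [0.3496, -0.2613, 0.024], [0.3405, -0.2461, 0.024]] [0.01813867 0.13499469 0.01772378] [[ 0.4011053  -0.21756384  0.02      ]]
[336 252  36  62 264] [352.91666667 283.03030303]
x range 0.43822206084136117 0.5415494629689377 y -0.33796222092839745 -0.2776403514756435
[236 258  55  61 423] [265.13475177 281.94562648]
x range 0.4277507184332655 0.5285824026102401 y -0.20146742202408985 -0.10726831920079963
```

View pics/g_top.png

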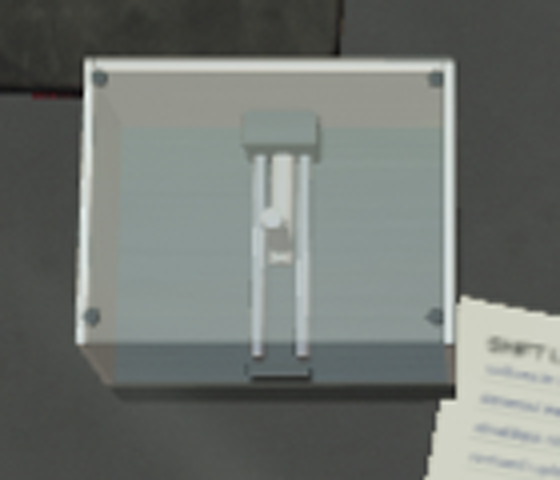

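View pics/g_sc.png

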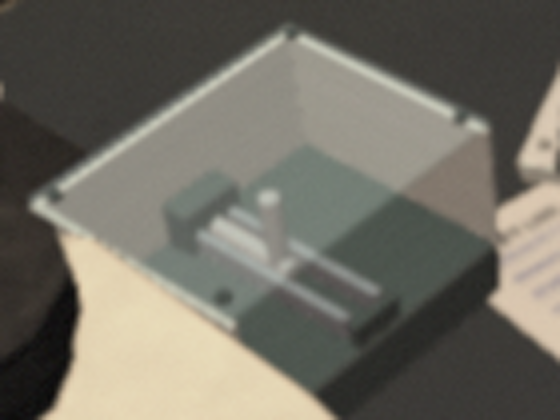

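Top view: hooked rod is the left one, with its handle at (290–322, 318–368), hook corner at (257,260) and hook tip at (238,270). The guard is at (211–303, 115–200), open front down (world −x), and the pin top is at about (258,154). In the scene view the pin top is at about (222,224).

Run:
```python
from h import *
t=np.load('top0.npz');s=np.load('scene0.npz')
W=np.load('br236.npy')
# split: rod = points with y< corner; fit line robustly
rod=W[W[:,0]<.50]; rod=rod[rod[:,1]<-.14]
vx=cv2.fitLine(np.float32(rod[:,:2]),cv2.DIST_HUBER,0,.001,.001).ravel();d=vx[:2]*np.sign(vx[0]);p=vx[2:]
print('rod dir deg',np.degrees(np.arctan2(d[1],d[0])),p)
n=np.array([-d[1],d[0]]);a=(W[:,:2]-p)@d;b=(W[:,:2]-p)@n
print('along',a.min(),a.max(),'lat',b.min(),b.max())
far=p+d*(a.max()-.004);print('corner',far,'origin',far-.17*d, 'grasp+15',far-.155*d)
cr=lambda x,y:[190+(x+.5)/4-.5,100+(y+.5)/4-.5]
C=plane(t,[cr(86,60),cr(453,60),cr(452,345),cr(78,345)],.100);print(np.round(C,4));print(np.linalg.norm(np.diff(C,axis=0),axis=1))
S=plane(t,[cr(99,78),cr(435,78),cr(435,317),cr(92,317)],.103);print(np.round(S,4),S.mean(0))
F=plane(t,[cr(113,384),cr(455,384)],.034);print('front plinth edge',F)
c1,d1=rays(t,[cr(272,216)]);c2,d2=rays(s,[[155+268.5/4-.5,175+197/4]])
A=np.c_[d1[0],-d2[0]];k=np.linalg.lstsq(A,c2-c1,rcond=None)[0]
print('pin',c1+k[0]*d1[0],c2+k[1]*d2[0],plane(t,[cr(272,216)],.08))
for z,(x,y) in {.047:(281,257),.058:(280,118)}.items():print(plane(t,[cr(x,y)],z))
```

```text
rod dir deg 32.867474 [ 0.46370506 -0.17799664]
along -0.04116480976879285 0.07787525763885005 lat -0.004569139630742476 0.035669717338492286
corner [ 0.52575497 -0.1379047 ] origin [ 0.38296718 -0.23016332] grasp+15 [ 0.39556611 -0.22202285]
[[ 0.749  -0.0695  0.1   ]
 [ 0.7527 -0.2178  0.1   ]
 [ 0.6328 -0.2201  0.1   ]
 [ 0.6296 -0.0726  0.1   ]]
[0.14838619 0.11991033 0.14754882]
[[ 0.7401 -0.0757  0.103 ]
 [ 0.7435 -0.2108  0.103 ]
 [ 0.6433 -0.2133  0.103 ]
 [ 0.6403 -0.0781  0.103 ]] [ 0.69179697 -0.14449668  0.103     ]
front plinth edge [[ 0.63164716 -0.074151    0.034     ]
 [ 0.63467819 -0.21980211  0.034     ]]
pin [ 0.69304848 -0.144075    0.07653626] [ 0.69209636 -0.14477048  0.07611293] [[ 0.69181835 -0.14449927  0.08      ]]
[[ 0.68537968 -0.14495894  0.047     ]]
[[ 0.74326203 -0.14356598  0.058     ]]
```

Request:
{"fn": "drive_tool", "kwargs": {
  "steps": [
    {"dp":[0.015,0.024,0],"turn":1.15},
    {"dp":[0.015,0.024,0],"turn":1.15},
    {"dp":[0.015,0.024,0],"turn":1.15},
    {"dp":[0.015,0.024,0],"turn":1.15},
    {"dp":[0.015,0.024,0],"turn":1.15},
    {"dp":[0.015,0.024,0],"turn":1.15},
    {"dp":[0.015,0.024,0],"turn":1.15},
    {"dp":[0.015,0.024,0],"turn":1.15}
  ],
  "jaw": 0.6
}}

```text
time: 0.77
position: [0.2743, -0.4124, 0.2311]
tool_rot: [-0.0, 0.979, 0.204, -0.0]
ft_force: [0.5, -0.2, 0.4]
finger_gap: 0.0511
gripper_force: 0.0
```

Request:
{"fn": "drive_tool", "kwargs": {
  "steps": [
    {"dp":[0.015,0.024,0],"turn":1.15},
    {"dp":[0.015,0.024,0],"turn":1.15},
    {"dp":[0.015,0.024,0],"turn":1.15},
    {"dp":[0.015,0.024,0],"turn":1.15},
    {"dp":[0.015,0.024,0],"turn":1.15},
    {"dp":[0.015,0.024,0],"turn":1.15},
    {"dp":[0.015,0.024,0],"turn":1.15},
    {"dp":[0.015,0.024,0],"turn":1.15}
  ]
}}

```text
time: 1.43
position: [0.3943, -0.2205, 0.2313]
tool_rot: [-0.0, 0.96, 0.282, -0.0]
ft_force: [0.6, 0.2, -1.2]
finger_gap: 0.0513
gripper_force: 0.0
```

Request:
{"fn": "drive_tool", "kwargs": {
  "steps": [
    {"dp":[0.001,0,-0.025],"turn":0.1},
    {"dp":[0,0,-0.025],"turn":0},
    {"dp":[0,0,-0.025],"turn":0},
    {"dp":[0,0,-0.025],"turn":0},
    {"dp":[0,0,-0.02],"turn":0},
    {"dp":[0,0,0],"turn":0}
  ]
}}

```text
time: 1.93
position: [0.3932, -0.2209, 0.1083]
tool_rot: [-0.002, 0.959, 0.282, -0.002]
ft_force: [-0.9, 0.6, 0.0]
finger_gap: 0.0512
gripper_force: 0.0
```

Run:
```python
from workcell import *
from h import *
f=grab_frame('wrist');cv2.imwrite('pics/w1.png',f['color'])
o=get_obs();print(o['position'],o['tool_rot'])
P=cloud(f);R=np.r_[o['position']]
z=P[...,2];m=((z>.017)&(z<.03)&(np.hypot(P[...,0]-.39,P[...,1]+.225)<.07)&(f['z_map']>0)).astype(np.uint8)
q=P[m>0][:,:2];print(len(q))
r=cv2.minAreaRect(np.float32(q*1000));print(r, np.round(cv2.boxPoints(r),1).tolist())
```

```text
[ 0.39392814 -0.22117886  0.11012885] [-0.00123888  0.95937229  0.28213754 -0.0012992 ]
4220
((396.651611328125, -219.88807678222656), (121.36954498291016, 18.340845108032227), 32.7917366027832) [[340.70001220703125, -245.0], [350.6000061035156, -260.5], [452.6000061035156, -194.6999969482422], [442.70001220703125, -179.3000030517578]]
```

View pics/w1.png

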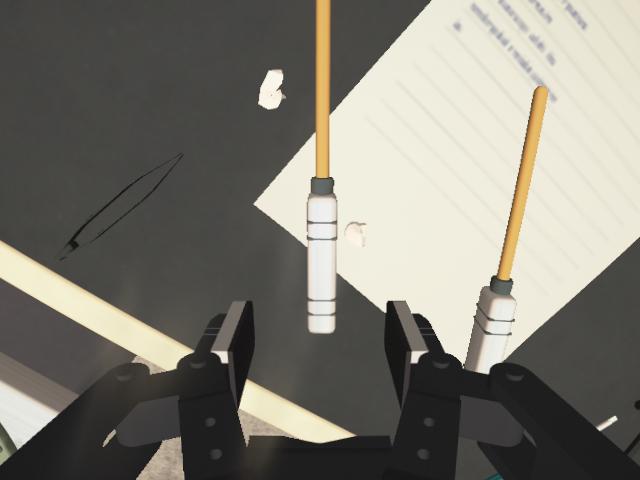

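The wrist view shows the handle centred between the fingers at (322,190–332), with a small white bit beside it at (356,234). I'll check that it clears the fingers.

Run:
```python
from workcell import *
from h import *
f=grab_frame('wrist');P=cloud(f);d=np.array([.8406,.5417]);n=np.array([-d[1],d[0]])
o=np.array([.3456,-.2527])+.045*d
for (a,b,c,e) in [(338,372,215,252)]:
    q=P[c:e,a:b].reshape(-1,3);q=q[q[:,2]>.003];x=(q[:,:2]-o)@d;y=(q[:,:2]-o)@n
    k=y<-.012
    print(k.sum(),x[k].min() if k.any() else 0,x[k].max() if k.any() else 0,y[k].min() if k.any() else 0,y[k].max() if k.any() else 0,q[k][:,2].max() if k.any() else 0)
p=plane(f,[[345,222],[367,247]],0.0)[:,:2];print((p-o)@d,(p-o)@n)
```

```text
229 0.007649985393547194 0.02345437630365677 -0.028575036695718925 -0.015192622698627626 0.006164458472956241
[0.02300364 0.00587269] [-0.0160102  -0.03094002]
```

Request:
{"fn": "drive_tool", "kwargs": {
  "steps": [
    {"dp":[-0.009,-0.006,-0.015],"turn":0},
    {"dp":[-0.009,-0.006,-0.02],"turn":0},
    {"dp":[0,0,-0.02],"turn":0},
    {"dp":[0,0,-0.02],"turn":0},
    {"dp":[0,0,-0.015],"turn":0},
    {"dp":[0,0,-0.01],"turn":0},
    {"dp":[0,0,-0.005],"turn":0},
    {"dp":[0,0,0],"turn":0}
  ]
}}

```text
time: 2.7
position: [0.3771, -0.2338, 0.0064]
tool_rot: [0.0, 0.959, 0.282, -0.0]
ft_force: [-0.2, -0.2, 0.9]
finger_gap: 0.0511
gripper_force: 0.0
```

Request:
{"fn": "drive_tool", "kwargs": {
  "steps": [
    {"dp":[0,0,0],"turn":0},
    {"dp":[0,0,0],"turn":0},
    {"dp":[0,0,0],"turn":0},
    {"dp":[0,0,0],"turn":0},
    {"dp":[0,0,0],"turn":0},
    {"dp":[0,0,0],"turn":0},
    {"dp":[0,0,0],"turn":0}
  ],
  "jaw": 0,
  "grip_force": 60
}}

```text
time: 3.28
position: [0.3773, -0.2341, 0.0073]
tool_rot: [0.001, 0.959, 0.282, 0.001]
ft_force: [-1.8, 1.1, 15.7]
finger_gap: 0.0162
gripper_force: 58.5
```

Request:
{"fn": "drive_tool", "kwargs": {
  "steps": [
    {"dp":[0,0,0.01],"turn":0},
    {"dp":[0,0,0.015],"turn":0},
    {"dp":[0,0,0.015],"turn":0},
    {"dp":[0,0,0.015],"turn":0},
    {"dp":[0,0.004,0.005],"turn":-3.5},
    {"dp":[0,0.005,0],"turn":-4},
    {"dp":[0,0.005,0],"turn":-4},
    {"dp":[0,0.005,0],"turn":-4}
  ]
}}

```text
time: 3.95
position: [0.377, -0.2147, 0.0674]
tool_rot: [0.0, 0.989, 0.148, 0.001]
ft_force: [-0.3, -0.4, -1.5]
finger_gap: 0.0167
gripper_force: 59.6
```

Request:
{"fn": "drive_tool", "kwargs": {
  "steps": [
    {"dp":[0,0.005,0],"turn":-4},
    {"dp":[0,0.005,0],"turn":-4},
    {"dp":[0,0.005,0],"turn":-4},
    {"dp":[0,0,0],"turn":-4},
    {"dp":[0,0,0],"turn":0},
    {"dp":[0,0,0],"turn":0},
    {"dp":[0,0,0],"turn":0}
  ]
}}

```text
time: 4.53
position: [0.377, -0.1999, 0.0667]
tool_rot: [0.0, 1.0, 0.012, 0.0]
ft_force: [0.1, 0.8, 0.2]
finger_gap: 0.0165
gripper_force: 59.6
```

Run:
```python
from workcell import *
from h import *
o=get_obs();print(o['time'],o['position'],o['tool_rot'],o['ft_force'])
f=grab_frame('top');np.savez('top1.npz',**f);s=grab_frame('scene');np.savez('scene1.npz',**s)
a=f['color'][150:400,180:400];b=s['color'][180:380,180:480]
cv2.imwrite('pics/t1.png',np.vstack([cv2.resize(a,(440,500))[:300],cv2.resize(b,(440,293))]))
P=cloud(f);hsv=cv2.cvtColor(f['color'],cv2.COLOR_BGR2HSV)
m=cv2.inRange(hsv,(10,90,90),(35,255,255))>0
m&=(P[...,2]>.035)&(P[...,0]<.62)&(P[...,2]<.12)&(P[...,0]>.35);q=P[m];print(len(q))
print(np.round([q.min(0),q.max(0)],4))
v,u=np.where(m);W=plane(f,np.c_[u,v],.066)
print(np.round([W.min(0),W.max(0)],4))
r=W[W[:,1]<W[:,1].min()+.012];print('line',np.degrees(np.arctan(np.polyfit(r[:,0],r[:,1],1))),np.median(r,0))
print('z vs x',np.polyfit(q[:,0],q[:,2],1), [np.median(q[(q[:,0]>a)&(q[:,0]<a+.02),2]) for a in np.arange(.43,.56,.02)])
```

```text
4.5333 [ 0.3770082  -0.19987572  0.0667278 ] [4.18623130e-05 9.99926991e-01 1.20802709e-02 2.80730250e-04] [0.0564329  0.81970057 0.21730051]
385
[[ 0.4412 -0.2012  0.0701]
 [ 0.5564 -0.1609  0.0782]]
[[ 0.4417 -0.2006  0.066 ]
 [ 0.5578 -0.1601  0.066 ]]
line [  2.04865757 -12.09289996] [ 0.50066406 -0.19642742  0.066     ]
z vs x [-0.00399117  0.07675513] [np.float64(0.07543746124582573), np.float64(0.07448110957663368), np.float64(0.07501747589295221), np.float64(0.07531273597794819), np.float64(0.07515270144918701), np.float64(0.0741423310143115), np.float64(0.07464189712508423)]
```

View pics/t1.png

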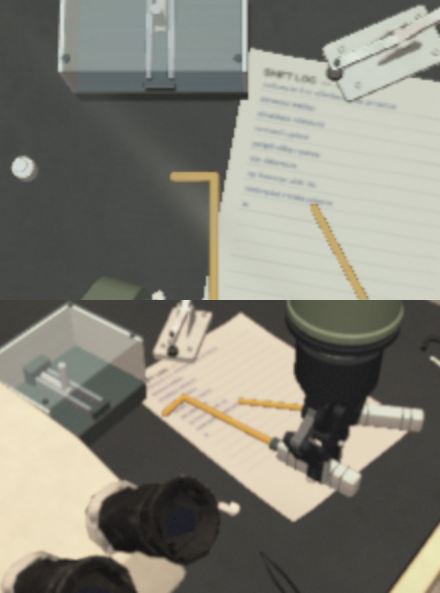

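The picture shows the rod level in the gripper, hook corner at about (215,178) in the upper crop pointing left (+y), in front of the guard. It needs to drop 5 mm and shift about 3 mm right before going in.

Request:
{"fn": "drive_tool", "kwargs": {
  "steps": [
    {"dp":[0,-0.003,-0.005],"turn":-0.4},
    {"dp":[0.02,0.0004,0],"turn":0},
    {"dp":[0.02,0.0005,0],"turn":0},
    {"dp":[0.015,0.0004,0],"turn":0},
    {"dp":[0,0,0],"turn":0}
  ]
}}

```text
time: 5.05
position: [0.4347, -0.2014, 0.061]
tool_rot: [-0.0, 1.0, 0.008, 0.001]
ft_force: [-0.3, 0.6, -1.3]
finger_gap: 0.0164
gripper_force: 59.6
```

Request:
{"fn": "drive_tool", "kwargs": {
  "steps": [
    {"dp":[0.015,0.0003,0],"turn":0},
    {"dp":[0.015,0.0003,0],"turn":0},
    {"dp":[0.015,0.0003,0],"turn":0},
    {"dp":[0.015,0.0003,0],"turn":0},
    {"dp":[0.015,0.0003,0],"turn":0},
    {"dp":[0.015,0.0003,0],"turn":0},
    {"dp":[0.015,0.0003,0],"turn":0},
    {"dp":[0,0,0],"turn":0}
  ]
}}

```text
time: 5.72
position: [0.5388, -0.1992, 0.0608]
tool_rot: [-0.0, 1.0, 0.008, 0.001]
ft_force: [-0.2, -0.0, -1.0]
finger_gap: 0.0164
gripper_force: 59.6
```

Run:
```python
from workcell import *
from h import *
o=get_obs();print(o['time'],o['position'],o['ft_force'])
f=grab_frame('top');s=grab_frame('scene')
a=cv2.resize(f['color'][100:220,190:330],None,fx=4,fy=4,interpolation=2)[:,:560]
cv2.imwrite('pics/t2.png',a);cv2.imwrite('pics/s2.png',s['color'])
```

```text
5.7167 [ 0.53881683 -0.19921608  0.06083697] [-0.19065323 -0.00295668 -0.98710096]
```

View pics/t2.png

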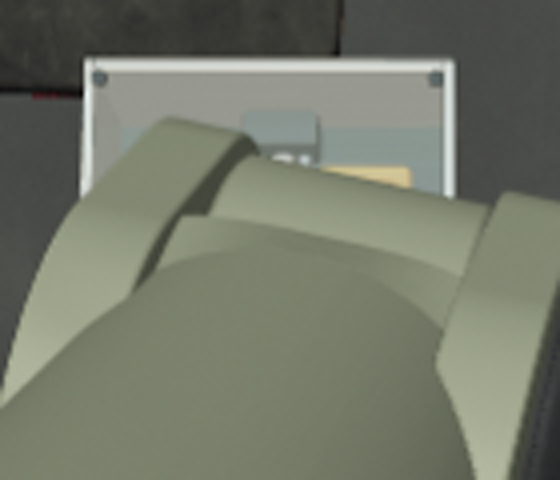

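The hook bar is visible through the roof at (320–411, 167–185), behind the pin top at about (272,216) and to its right. I'll advance 5 mm, shift left, then draw.

Request:
{"fn": "drive_tool", "kwargs": {
  "steps": [
    {"dp":[0.005,0,0],"turn":0},
    {"dp":[0,0.006,0],"turn":0},
    {"dp":[0,0.006,0],"turn":0},
    {"dp":[0,0.006,0],"turn":0},
    {"dp":[0,0.006,0],"turn":0},
    {"dp":[0,0.006,0],"turn":0},
    {"dp":[0,0,0],"turn":0},
    {"dp":[0,0,0],"turn":0}
  ]
}}

```text
time: 6.48
position: [0.5419, -0.1689, 0.0614]
tool_rot: [-0.0, 1.0, 0.008, 0.0]
ft_force: [0.5, -0.2, -1.2]
finger_gap: 0.0166
gripper_force: 59.6
```

Request:
{"fn": "drive_tool", "kwargs": {
  "steps": [
    {"dp":[-0.005,0,0],"turn":0},
    {"dp":[-0.005,0,0],"turn":0},
    {"dp":[-0.005,0,0],"turn":0},
    {"dp":[-0.005,-0.0003,0],"turn":0},
    {"dp":[-0.005,-0.0002,0],"turn":0}
  ]
}}

```text
time: 6.9
position: [0.5165, -0.17, 0.0614]
tool_rot: [0.0, 1.0, 0.007, 0.0]
ft_force: [2.3, -0.5, 0.1]
finger_gap: 0.0163
gripper_force: 59.6
```

Request:
{"fn": "drive_tool", "kwargs": {
  "steps": [
    {"dp":[-0.005,-0.0001,0],"turn":0},
    {"dp":[-0.005,-0.0001,0],"turn":0},
    {"dp":[-0.005,-0.0001,0],"turn":0},
    {"dp":[-0.005,-0.0001,0],"turn":0},
    {"dp":[-0.005,-0.0001,0],"turn":0},
    {"dp":[-0.005,-0.0001,0],"turn":0}
  ]
}}

```text
time: 7.4
position: [0.4864, -0.1705, 0.0614]
tool_rot: [0.0, 1.0, 0.007, 0.0]
ft_force: [2.3, 0.3, -1.7]
finger_gap: 0.0168
gripper_force: 59.6
```

Request:
{"fn": "drive_tool", "kwargs": {
  "steps": [
    {"dp":[-0.003,0,0],"turn":0},
    {"dp":[-0.002,0,0],"turn":0},
    {"dp":[0,0,0],"turn":0}
  ]
}}

```text
time: 7.65
position: [0.4814, -0.1705, 0.0613]
tool_rot: [-0.0, 1.0, 0.007, -0.0]
ft_force: [-0.1, 0.1, -0.4]
finger_gap: 0.0168
gripper_force: 59.6
```

Request:
{"fn": "drive_tool", "kwargs": {
  "steps": [
    {"dp":[-0.002,0,0],"turn":0},
    {"dp":[-0.001,0,0],"turn":0},
    {"dp":[0,0,0],"turn":0}
  ]
}}

```text
time: 7.9
position: [0.4796, -0.1704, 0.0615]
tool_rot: [0.0, 1.0, 0.008, 0.001]
ft_force: [4.9, 0.5, -1.1]
finger_gap: 0.0163
gripper_force: 59.5
```

Request:
{"fn": "drive_tool", "kwargs": {
  "steps": [
    {"dp":[-0.001,0,0],"turn":0},
    {"dp":[-0.001,0,0],"turn":0},
    {"dp":[0,0,0],"turn":0}
  ]
}}

```text
time: 8.15
position: [0.4792, -0.1703, 0.0618]
tool_rot: [0.0, 1.0, 0.008, 0.002]
ft_force: [13.9, 1.2, -2.8]
finger_gap: 0.0165
gripper_force: 59.3
```

Request:
{"fn": "drive_tool", "kwargs": {
  "steps": [
    {"dp":[0,0,0],"turn":0},
    {"dp":[0,0,0],"turn":0}
  ]
}}

```text
time: 8.32
position: [0.4793, -0.1703, 0.0618]
tool_rot: [0.0, 1.0, 0.008, 0.002]
ft_force: [14.0, 1.1, -1.8]
finger_gap: 0.0166
gripper_force: 59.4
```

Stop reached (14 N at the predicted position). Unhooking and withdrawing.

Request:
{"fn": "drive_tool", "kwargs": {
  "steps": [
    {"dp":[0.005,0,0],"turn":0},
    {"dp":[0.006,0,0],"turn":0},
    {"dp":[0,0,0],"turn":0},
    {"dp":[0,-0.008,0],"turn":0},
    {"dp":[0,-0.008,0],"turn":0},
    {"dp":[0,-0.008,0],"turn":0},
    {"dp":[0,-0.007,0],"turn":0},
    {"dp":[0,0,0],"turn":0}
  ]
}}

```text
time: 8.98
position: [0.4874, -0.2036, 0.0613]
tool_rot: [0.0, 1.0, 0.006, -0.0]
ft_force: [0.4, -0.3, -0.8]
finger_gap: 0.0161
gripper_force: 59.6
```

Request:
{"fn": "drive_tool", "kwargs": {
  "steps": [
    {"dp":[-0.014,-0.0003,0],"turn":0},
    {"dp":[-0.014,-0.0003,0],"turn":0},
    {"dp":[-0.014,-0.0003,0],"turn":0},
    {"dp":[-0.014,-0.0003,0],"turn":0},
    {"dp":[-0.014,-0.0003,0],"turn":0},
    {"dp":[-0.014,-0.0003,0],"turn":0},
    {"dp":[-0.014,-0.0003,0],"turn":0},
    {"dp":[-0.012,0,0],"turn":0}
  ]
}}

```text
time: 9.65
position: [0.3769, -0.2036, 0.0614]
tool_rot: [-0.0, 1.0, 0.007, -0.0]
ft_force: [0.6, 0.1, -0.9]
finger_gap: 0.0167
gripper_force: 59.6
```

Run:
```python
from workcell import *
from h import *
o=get_obs();print(o['time'],o['position'],o['ft_force'])
f=grab_frame('top');np.savez('top3.npz',**f)
cv2.imwrite('pics/t3.png',cv2.resize(f['color'][100:380,190:400],None,fx=2,fy=2,interpolation=2))
```

```text
9.65 [ 0.37688467 -0.20362465  0.06136223] [ 0.56914117  0.10267802 -0.91516416]
```

View pics/t3.png

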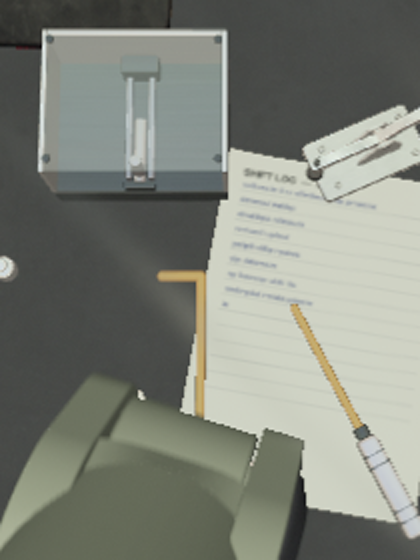

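The view shows the bolt pin now at (137,160) in the crop, at the front end of the channel. The hook is clear of the guard at (160–205, 275). Laying the rod down here.

Request:
{"fn": "drive_tool", "kwargs": {
  "steps": [
    {"dp":[0,0,-0.012],"turn":0},
    {"dp":[0,0,-0.012],"turn":0},
    {"dp":[0,0,-0.012],"turn":0},
    {"dp":[0,0,-0.01],"turn":0},
    {"dp":[0,0,-0.005],"turn":0},
    {"dp":[0,0,-0.002],"turn":0},
    {"dp":[0,0,0],"turn":0},
    {"dp":[0,0,0],"turn":0}
  ]
}}

```text
time: 10.37
position: [0.378, -0.2036, 0.0086]
tool_rot: [0.0, 1.0, 0.007, 0.0]
ft_force: [1.0, -0.3, 0.2]
finger_gap: 0.0164
gripper_force: 59.6
```

Request:
{"fn": "drive_tool", "kwargs": {
  "steps": [
    {"dp":[0,0,-0.001],"turn":0},
    {"dp":[0,0,0],"turn":0}
  ]
}}

```text
time: 10.53
position: [0.3781, -0.2037, 0.0076]
tool_rot: [0.0, 1.0, 0.007, 0.0]
ft_force: [0.7, 0.1, -0.4]
finger_gap: 0.0164
gripper_force: 59.6
```

Request:
{"fn": "drive_tool", "kwargs": {
  "steps": [
    {"dp":[0,0,-0.001],"turn":0},
    {"dp":[0,0,-0.001],"turn":0},
    {"dp":[0,0,0],"turn":0}
  ]
}}

```text
time: 10.78
position: [0.3781, -0.2037, 0.0071]
tool_rot: [0.0, 1.0, 0.007, 0.001]
ft_force: [-9.3, 6.8, 64.7]
finger_gap: 0.0167
gripper_force: 68.3
```

Request:
{"fn": "drive_tool", "kwargs": {
  "steps": [
    {"dp":[0,0,0],"turn":0},
    {"dp":[0,0,0],"turn":0},
    {"dp":[0,0,0],"turn":0},
    {"dp":[0,0,0],"turn":0},
    {"dp":[0,0,0],"turn":0},
    {"dp":[0,0,0],"turn":0}
  ],
  "jaw": 0.5
}}

```text
time: 11.28
position: [0.3778, -0.2035, 0.0052]
tool_rot: [-0.0, 1.0, 0.007, -0.0]
ft_force: [-0.2, -0.1, 0.4]
finger_gap: 0.0422
gripper_force: 0.0
```

Request:
{"fn": "drive_tool", "kwargs": {
  "steps": [
    {"dp":[0,0,0.01],"turn":0},
    {"dp":[0,0,0.02],"turn":0},
    {"dp":[0,0,0.03],"turn":0},
    {"dp":[0,0,0.03],"turn":0},
    {"dp":[0,0,0.03],"turn":0},
    {"dp":[0,0,0.03],"turn":0},
    {"dp":[0,0,0.03],"turn":0},
    {"dp":[0,0,0.03],"turn":0}
  ]
}}

```text
time: 11.95
position: [0.3773, -0.2033, 0.2177]
tool_rot: [0.0, 1.0, 0.007, 0.0]
ft_force: [0.1, -0.2, 0.3]
finger_gap: 0.0427
gripper_force: 0.0
```

Request:
{"fn": "drive_tool", "kwargs": {
  "steps": [
    {"dp":[0,-0.03,0],"turn":0},
    {"dp":[0,-0.03,0],"turn":0},
    {"dp":[0,-0.03,0],"turn":0},
    {"dp":[0,-0.03,0],"turn":0},
    {"dp":[0,-0.03,0],"turn":0},
    {"dp":[0,0,0],"turn":0},
    {"dp":[0,0,0],"turn":0},
    {"dp":[0,0,0],"turn":0}
  ]
}}

```text
time: 12.62
position: [0.3776, -0.3529, 0.2156]
tool_rot: [-0.0, 1.0, 0.007, -0.0]
ft_force: [0.2, 0.1, 0.1]
finger_gap: 0.043
gripper_force: 0.0
```

Run:
```python
from workcell import *
from h import *
o=get_obs();print(o['time'],o['position'],o['ft_force'])
f=grab_frame('top');np.savez('top4.npz',**f);s=grab_frame('scene')
a=cv2.resize(f['color'][100:380,190:400],(360,480));b=cv2.resize(s['color'][175:345,155:455],(440,249))
b=cv2.copyMakeBorder(b,0,480-249,0,0,cv2.BORDER_CONSTANT);cv2.imwrite('pics/t4.png',np.hstack([a,b]))
P=cloud(f);hsv=cv2.cvtColor(f['color'],cv2.COLOR_BGR2HSV);m=cv2.inRange(hsv,(10,90,90),(35,255,255))>0
m&=(P[...,1]>-.215)&(P[...,1]<-.15)&(P[...,0]>.42)&(P[...,0]<.6);q=P[m];print(len(q),q.min(0),q.max(0))
print('z along',[np.median(q[abs(q[:,0]-a)<.01,2]) for a in(.45,.48,.51,.54)])
print('pin',plane(f,[[190+137/2,100+160/2]],.08))
```

```text
12.6167 [ 0.37762848 -0.35293299  0.2155722 ] [0.19244413 0.10767504 0.13557505]
340 [ 0.4408513  -0.20633468  0.01011982] [ 0.55723643 -0.16550217  0.01980434]
z along [np.float64(0.014392348074388273), np.float64(0.015802907972799984), np.float64(0.01524163393747513), np.float64(0.015705626359837355)]
pin [[ 0.64697079 -0.14760788  0.08      ]]
```

View pics/t4.png

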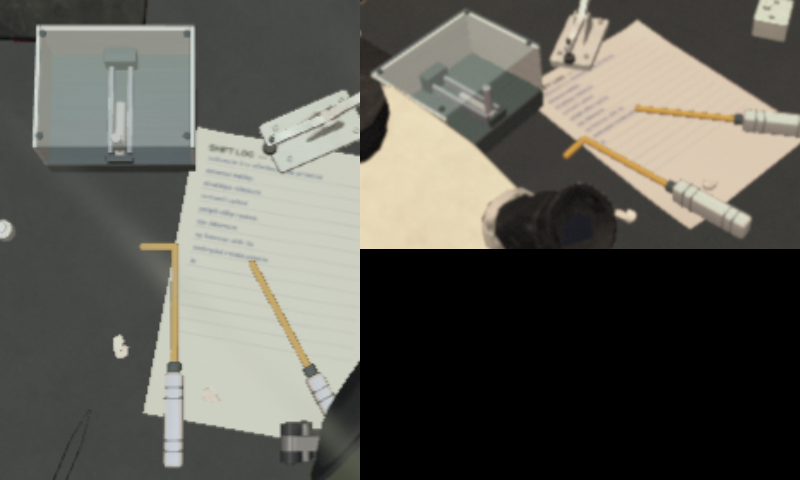

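The rod lies flat, with the brass top at about 15 mm along its length. The pin is at x = 0.647, against 0.646 for fully drawn, and the arm is clear of everything.

```bash
python3 -c "
from workcell import *
print(finish_job())"
```

```text
the job is handed in; nothing more can be done
None
```

The bolt is drawn to its stop with the hooked rod, the rod lies flat on the bench clear of the guard, and the job is handed in at about 12.7 s; setting the rod down briefly read 65 N at the wrist (limit 120 N), through the held rod or fingertips rather than the gripper body as far as I can tell.

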